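# Make up two grain sample kits

## Task

Make up the two sample kits from the stock standing on the bench. In the aluminium pan with the cut corners, stand the tall square jar in the middle of the pad at the cut-corner end and the low black dish in the middle of the other pad, with the slim aluminium cup standing in the dish; in the wooden tray, stand the short steel-lidded jar in the middle of the pad by the handle and the brass weight in the middle of the pad at the plain end. Tip nothing over on the way, leave the knob-lidded jar and the green jug where they are, and leave everything upright, released and at rest.

Things in the scene. Friction and masses are not known exactly. Their poses are not given: they have to be found in the camera images.
- pan: Aluminium pan with two corners cut off at one end, which is narrower. 150 mm wide (x), 250 long (y), floor 3 thick, rim 10 high, fixed. Two round cork pads, 70 across, tops 5 above the underside, on its long centre line: one at the cut-corner end, 60 mm from the middle along -y, one at the square end, 60 mm along +y. Origin: middle of the underside, on the bench.
- tray: Rectangular pale wooden tray, a dark steel bar handle (30 mm high) on the rim of one short end. 150 mm wide (x), 250 long (y), floor 3 thick, rim 10 high, fixed. Two round cork pads, 70 across, tops 5 above the underside, on its long centre line: one at the handle end, 60 mm from the middle along +y, one at the plain end, 60 mm along -y. Origin: middle of the underside, on the bench.
- tall_jar_mid (a point): Tall square glass jar of brown grain with a round steel lid: body 56 x 56 mm (sides along its x and y) up to 68 mm, lid 52 mm across from 70 to 84 mm, 84 mm high in all. About 0.4 kg. The point is half-way up, 42 mm above its underside; z is up.
- short_jar_mid (a point): Short round glass jar of dark seed with a flat steel lid: 58 mm across, lid from 44 to 60 mm, 60 mm high in all. About 0.3 kg. The point is half-way up, 30 mm above its underside; z is up.
- dish_mid (a point): Low round black plastic dish, open on top: 66 mm across outside, 58 mm inside, 22 mm high, floor 4 mm thick. About 60 g. The point is half-way up, 11 mm above its underside; z is up.
- cup_mid (a point): Slim open aluminium sample cup: straight cylinder 40 mm across, 50 mm high. About 50 g. The point is half-way up, 25 mm above its underside; z is up.
- weight_mid (a point): Solid brass balance weight: cylinder 44 mm across up to 40 mm, then a neck and a knob 28 mm across, 62 mm high in all. About 0.4 kg. The point is half-way up, 31 mm above its underside; z is up.
- knob_jar_mid (a point): Bystander, not part of either kit: round glass jar of black seed, 66 mm across, 107 mm high, black lid with a ball knob. The point is 45 mm above its underside. Stands at one end of the row of stock.
- jug_mid (a point): Bystander, not part of either kit: green plastic measuring jug with a handle at its +y, 80 mm across, 85 mm high. The point is 42 mm above its underside. Stands at the other end of the row of stock.
Things that resemble listed ones, but are neither listed nor needed, are in the scene too. What is shaped like the part that bears cup_mid but pink or red is not meant.

How it is judged:
By the outcome, as a careful person would: the job done as asked, in the order asked, and still so for the second after the job is handed in, with the robot touching nothing.
It also fails if it takes over 109 s, if anything falls off the work surface, if the arm or the gripper's body presses on something with over 40 N, if the wrist force passes 120 N, or if a joint passes its speed limit or range.

## Robot

A 6-joint arm with a two-finger parallel gripper is mounted at the origin on the work surface. World frame = base frame: x ahead of the robot, y to its left, z up, the work surface at z = 0. Lengths are in mm, angles in rad, forces in N, time in s.
With the tool pointing down it reaches from about 300 to 775 mm from the base axis. Payload 14.6 kg.
Tool frame: the origin (TCP) lies at the very end of the fingers, on their centre line; the grasp point (between the pads) lies 19 mm behind it; z points along the fingers, y is the line along which they close (so a half turn about z gives the same grasp; the last joint's range is limited). The gripper opens to 94 mm and grips with 3 to 60 N. Pads are 16 mm wide; open, the fingers measure 119 mm over their backs; the gripper's body (75 mm by 177 mm) begins 78 mm behind the grasp point.
Start: joints at [-1.252, 0.3, 1.521, -0, 1.321, -0.067], TCP at [206.958, -509.566, 205.446] pointing down, gripper open.
Joint ranges: [-3.03, 3.03], [-0.79, 2.21], [0.23, 2.52], [-1.04, 4.18], [0, 3.07], [-2.55, 2.55]. Speed limits (rad/s): [2.22, 2.22, 2.57, 3.14, 3.14, 3.14].

## Interface

Orientations are given as [roll, pitch, yaw] about the fixed x, y, z axes, in that order (R = Rz(yaw) Ry(pitch) Rx(roll)).
In Python, from cell import manip, camera, get_calibration gives the robot as it stands. The module is installed in compiled form; this text tells all that it offers.
- The arm moves only by the tool jog_arm, never from a script. Its argument "plan" is one flat list of numbers, 6 for each row, row after row: the shift along the world's x, y, z in m, then the turn, a rotation vector about the world's x, y, z in degrees. A call has 1 to 20 rows; each row is the pose to reach, as a shift and turn from the pose commanded when the call began; what a row does not reach only later rows make up. A row lasts 1/10 s, in which the tool goes at most 50 mm and 8.59 degrees, less where a joint would pass 70% of its speed; a pose out of reach is approached as far as the arm can. A call with a gripper value outside its range is refused whole. "claw" is the finger opening in m, from 0 to 0.094, set as the call begins (left out, the last holds). The fingers move at their own pace and stop on an object; "force" is the grip in N (left out, the last holds). Time passes only in rows, so rows that repeat a pose let the fingers close. It gives the time, the measured TCP pose, the force, the opening and the grip force at its end, in the units of the state.
- manip.read_state(): the state, without advancing time (a new reading comes with each control period).
- camera(name): name is "side" or "top"; returns (picture, depth): 400x640x3 uint8, red, green, blue; 400x640 float32, mm along the optical axis (not along the pixel's ray), 0 where there is no reading.
- get_calibration(name): a dict with "fx", "fy", "cx", "cy" (pixels), "origin" and "attitude" of the camera in the world. Camera axes: x right, y down, z forward; pixel columns grow to the right and rows downward; lengths in mm; the calibration is good to about 2 mm. A picture is of the moment at which its call begins. get_calibration takes no time and is no camera call.
- manip.sign_off(): hands the job in; it is judged then, once.
The state is a dict: "clock": time; "joints": joint angles; "qd": joint speeds; "effort": joint torques, N m; "eef_pos": TCP position; "eef_rot": TCP orientation; "wrist_force": force on the tool from outside, world axes, zero at the start; "moment": the same for the moment, N m; "finger_gap": finger opening in mm; "finger_force": force on a finger pad.
Only numpy, scipy, OpenCV 4.12 (cv2) and the standard library are available. Lean on these libraries where they do the work, as an engineer would, in place of code of your own. Each camera call takes 0.05 s, during which the arm holds its last target. There are 200 camera calls.

## Working session

There is one attempt and no reset: what is moved stays moved. The work goes in short steps, Python scripts to look and compute and a tool call to move; the robot and the scene stay as the last step left them, time stands still between calls to the robot, and variables do not carry over. Pictures are saved under pics/ and viewed, at most 14 in all, crops included, and the job is handed in when it is done.

Besides the shell and the picture viewer there is one more tool, called after ">>>" as name(argument=value, ...), one argument or row to a line, values as JSON. jog_arm: Moves the arm, as the interface text tells. Its arguments: {"type":"object","properties":{"plan":{"type":"array"},"claw":{"type":"number"},"force":{"type":"number"}},"required":["plan"]}

```bash
mkdir -p pics; ls; python3 - <<'E'
from cell import manip,camera,get_calibration
import cv2,numpy as np
for n in("top","side"):
    p,d=camera(n); cv2.imwrite(f"pics/{n}0.png",p[:,:,::-1]); np.savez(f"{n}0.npz",p=p,d=d)
    print(n,get_calibration(n))
print(manip.read_state())
E
```

```text
pics
top {'fx': 399.8606896038406, 'fy': 399.8606896038406, 'cx': 328.1442688289309, 'cy': 200.20018036803495, 'origin': array([ 393.26475065,  -15.29481276, 1125.34600764]), 'attitude': array([-3.04233170e+00, -1.50368648e-03, -1.54141785e+00])}
side {'fx': 478.13163277514946, 'fy': 478.13163277514946, 'cx': 325.02600302105907, 'cy': 199.5828517260998, 'origin': array([-51.58295249, 638.32582804, 929.2900584 ]), 'attitude': array([-2.38221377, -0.01429002, -2.40416466])}
{'clock': 0.1, 'joints': array([-1.25158922e+00,  3.00424524e-01,  1.52147159e+00,  2.73691923e-05,
        1.32070919e+00, -6.66048879e-02]), 'qd': array([-0.00089317, -0.00103732, -0.00245708,  0.00010372,  0.00189679,
        0.00064544]), 'effort': array([ 2.05080265e-03, -5.32644296e+01, -3.53285229e+01,  7.10040238e-02,
        2.35183036e-02, -7.57452221e-05]), 'eef_pos': array([ 206.90413605, -509.36284948,  204.95819642]), 'eef_rot': array([-3.14058401e+00, -9.38500178e-05,  3.85805160e-01]), 'wrist_force': array([-0.34120897,  0.58291904, -0.08974704]), 'moment': array([-0.03265684, -0.03158323, -0.00106996]), 'finger_force': 0.0, 'finger_gap': 94.41697814920333}
```

View pics/top0.png

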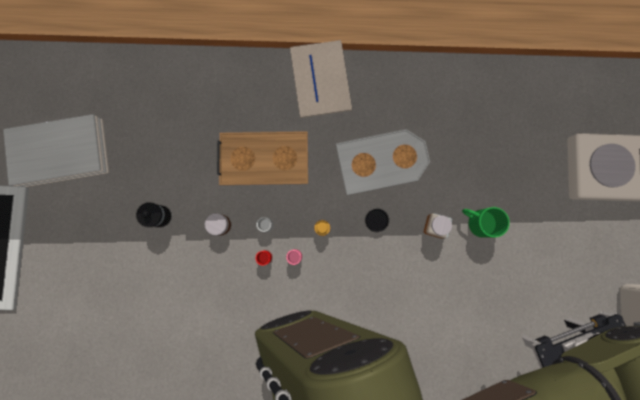

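View pics/side0.png

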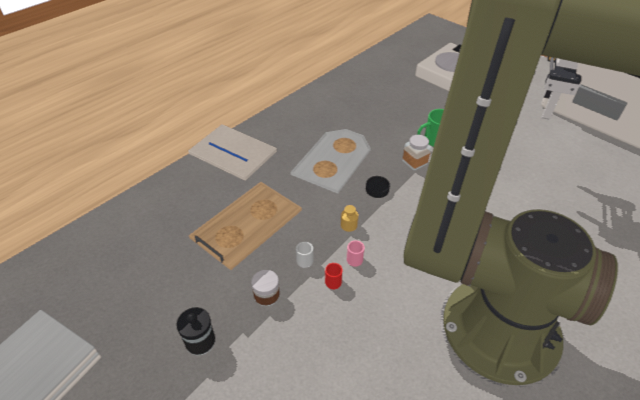

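The top view shows the row from left (+y) to right: knob jar (150,215), short jar (217,225), cup (264,225), weight (322,228), dish (377,220), tall jar (439,226) and jug (490,222). Red and pink decoys are at (264,258) and (294,257). The tray is at (263,158) with its handle on the left, and the pan at (384,160) with its cut end on the right.

```bash
cat > h.py <<'E'
import numpy as np,cv2
from scipy.spatial.transform import Rotation as R
from cell import manip,camera,get_calibration
def cloud(d,n):
    c=get_calibration(n);v,u=np.indices(d.shape)
    P=np.stack([(u-c['cx'])/c['fx']*d,(v-c['cy'])/c['fy']*d,d],-1)
    return P@R.from_euler('xyz',c['attitude']).as_matrix().T+c['origin']
def ray(u,v,z,n):
    c=get_calibration(n);r=R.from_euler('xyz',c['attitude']).apply([(u-c['cx'])/c['fx'],(v-c['cy'])/c['fy'],1])
    return c['origin']+r*(z-c['origin'][2])/r[2]
E
python3 - <<'E'
from h import *
f=np.load('top0.npz');p,d=f['p'],f['d'];W=cloud(d,'top')
print('bench z',np.median(W[190:205,200:440,2]))
roi={'knob':(135,200,175,232),'short':(202,210,232,238),'cup':(254,214,274,236),'weight':(310,216,334,240),'dish':(362,206,392,234),'tall':(424,210,456,242),'jug':(460,203,512,242),'tray':(212,126,314,190),'pan':(332,125,435,197)}
for k,(a,b,c,e) in roi.items():
    w=W[b:e,a:c];z=w[...,2];m=z>6
    if k in('tray','pan'):
        m=z>6; q=w[m][:,:2].astype(np.float32); print(k,cv2.minAreaRect(q),np.percentile(z,[5,50,98]))
    else:
        zt=np.percentile(z[m],97)
        t=m&(z>zt-5); q=w[t][:,:2].astype(np.float32)
        print(k,'ztop',zt.round(1),'n',t.sum(),'top bbox',q.min(0).round(1),q.max(0).round(1),'mid',((q.min(0)+q.max(0))/2).round(1), cv2.minEnclosingCircle(q))
# pads by colour
hsv=cv2.cvtColor(p,cv2.COLOR_RGB2HSV)
print(hsv[158,285],hsv[140,263],hsv[164,364],hsv[150,384])
for n in('pan',):
    a,b,c,e=roi[n]; m=(hsv[b:e,a:c,1]>90).astype(np.uint8)
    for ct in cv2.findContours(m,0,2)[0]:
        if cv2.contourArea(ct)>100:
            M=cv2.moments(ct);print(n,ray(M['m10']/M['m00']+a,M['m01']/M['m00']+b,5,'top').round(1),cv2.contourArea(ct))
big=cv2.resize(p[120:270,130:330],None,fx=4,fy=4,interpolation=3);cv2.imwrite('pics/c1.png',big[:,:,::-1])
big=cv2.resize(p[120:270,320:520],None,fx=4,fy=4,interpolation=3);cv2.imwrite('pics/c2.png',big[:,:,::-1])
E
```

```text
bench z -0.23626912681993417
knob ztop 104.7 n 44 top bbox [393.3 -15.3] [453.9 460.5] mid [423.6 222.6] ((420.6160888671875, 222.4582977294922), 239.3212890625)
short ztop 63.5 n 257 top bbox [393.3 -15.3] [453.7 312.1] mid [423.5 148.4] ((411.0101623535156, 148.4191436767578), 164.6729736328125)
cup ztop 52.0 n 46 top bbox [393.3 -15.3] [449.9 175.8] mid [421.6  80.3] ((414.5853271484375, 80.2448959350586), 97.88985443115234)
weight ztop 64.8 n 73 top bbox [393.3 -15.3] [438.   13.6] mid [415.6  -0.8] ((415.4222412109375, -4.637280464172363), 24.58745002746582)
dish ztop 25.3 n 81 top bbox [ 393.3 -183.4] [483.1 -15.3] mid [438.2 -99.3] ((430.15765380859375, -97.89665222167969), 90.46638488769531)
tall ztop 86.6 n 267 top bbox [ 415.  -335.7] [ 464.5 -285.7] mid [ 439.7 -310.7] ((440.4895935058594, -311.1166687011719), 26.044851303100586)
jug ztop 87.3 n 160 top bbox [ 393.3 -486.8] [492.1 -15.3] mid [ 442.7 -251. ] ((427.45416259765625, -250.82801818847656), 238.00181579589844)
tray ((540.6787109375, 144.6710205078125), (312.20550537109375, 302.9974670410156), 3.1958889961242676) [-2.41856261  2.48442889 14.20410589]
pan ((588.2293090820312, -134.97723388671875), (234.61883544921875, 392.80316162109375), 27.605972290039062) [-2.70564011  2.02312869 10.41050853]
[ 15 145 144] [ 15 125 129] [ 15 143 141] [ 30   6 132]
pan [ 610.2 -110.2    5. ] 398.0
pan [ 637.6 -226.9    5. ] 398.0
```

View pics/c1.png

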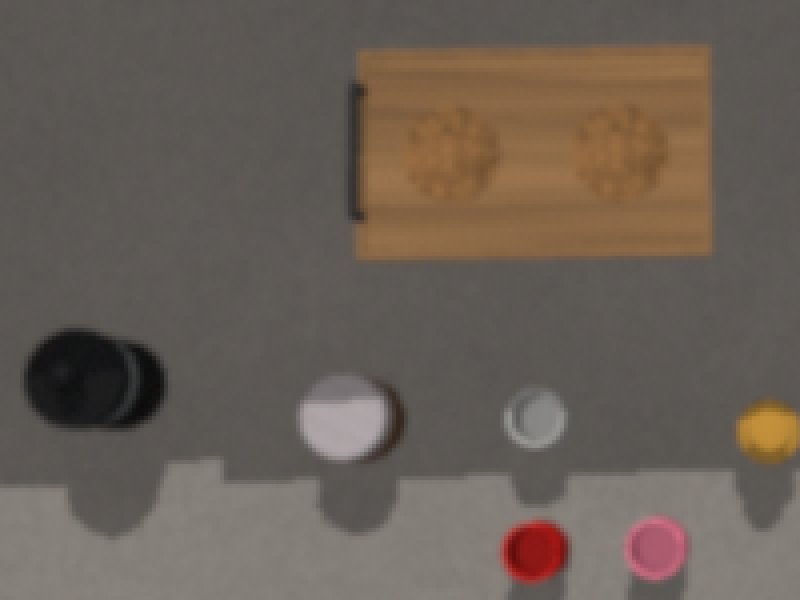

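View pics/c2.png

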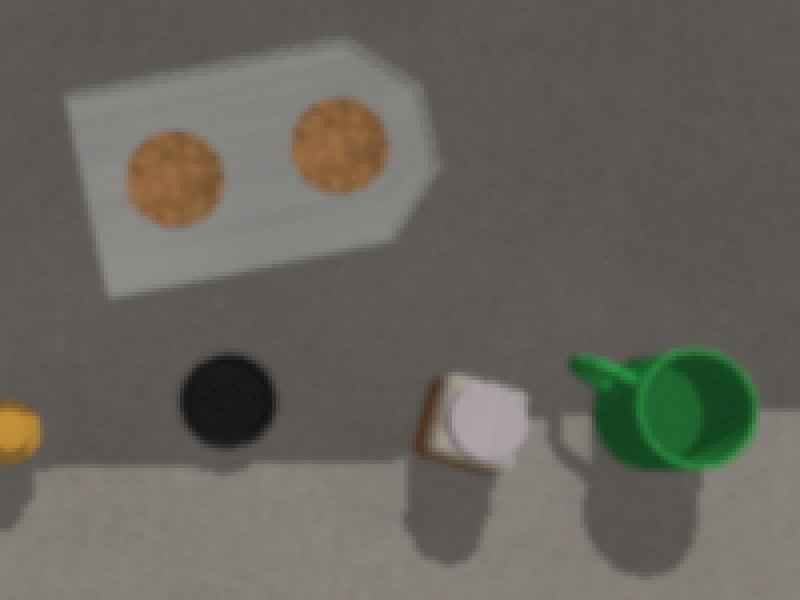

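```bash
python3 - <<'E'
from h import *
f=np.load('top0.npz');p,d=f['p'],f['d'];W=cloud(d,'top');W[d==0]=np.nan
roi={'knob':(135,200,175,232),'short':(202,210,232,238),'cup':(254,214,274,236),'weight':(310,216,334,240),'dish':(362,206,392,234),'jug':(460,203,512,242)}
for k,(a,b,c,e) in roi.items():
    w=W[b:e,a:c];z=w[...,2];zt=np.nanpercentile(z[z>6],97)
    q=w[z>zt-5][:,:2].astype(np.float32);print(k,zt.round(1),len(q),q.min(0).round(1),q.max(0).round(1),((q.min(0)+q.max(0))/2).round(1))
def c(off,pts,z):
    out=[ray(off[0]+(x+.5)/4-.5,off[1]+(y+.5)/4-.5,z,'top')[:2] for x,y in pts];print(np.round(out,1).tolist());return np.array(out)
a=(130,120);b=(320,120)
print('tray');t=c(a,[(357,48),(711,45),(713,255),(356,260)],10);print(t.mean(0));c(a,[(451,153),(620,153)],5)
print('pads pan');c(b,[(175,179),(340,145)],5)
print('short');c(a,[(343,417)],60)
print('cup');c(a,[(536,418)],50)
print('dish');c(b,[(228,401)],22)
print('tall lid');c(b,[(488,420)],84);c(b,[(445,373),(527,388),(515,472)],68)
print('weight');c(a,[(768,432)],40)
print('red pink');c(a,[(535,551),(656,548)],50)
# other: side
f=np.load('side0.npz');p,d=f['p'],f['d'];W=cloud(d,'side');W[d==0]=np.nan
for k,(a,b,c,e),h in[('short',(248,265,285,308),60),('cup',(293,238,317,270),50),('weight',(338,202,362,234),62),('dish',(362,172,394,200),22),('tall',(400,130,434,170),84)]:
    w=W[b:e,a:c];z=w[...,2];zt=np.nanpercentile(z[z>6],97);q=w[z>zt-5][:,:2];print(k,zt.round(1),q.min(0).round(1),q.max(0).round(1),((q.min(0)+q.max(0))/2).round(1))
    if k=='tall': q=w[(z>20)&(z<72)][:,:2].astype(np.float32);print(cv2.minAreaRect(q))
hsv=cv2.cvtColor(p,cv2.COLOR_RGB2HSV)
E
```

```text
knob 103.5 43 [438.1 444.2] [453.9 460.5] [446.  452.3]
short 63.4 263 [400.2 255.1] [453.7 312.1] [427.  283.6]
cup 51.8 46 [412.1 137.8] [449.9 175.8] [431.  156.8]
weight 64.7 73 [413.8 -13. ] [438.   13.6] [4.259e+02 3.000e-01]
dish 25.1 85 [ 421.6 -183.4] [ 483.1 -119.4] [ 452.3 -151.4]
jug 86.7 156 [ 413.6 -486.8] [ 492.1 -407.9] [ 452.8 -447.3]
tray
[[691.5, 303.4], [701.2, 51.3], [550.2, 44.7], [539.3, 295.5]]
[620.55165228 173.74690042]
[[618.6, 233.7], [622.2, 113.6]]
pads pan
[[610.0, -110.8], [638.1, -227.7]]
short
[[427.2, 284.3]]
cup
[[430.7, 157.6]]
dish
[[452.6, -149.1]]
tall lid
[[441.8, -310.9]]
[[472.9, -286.9], [464.5, -341.2], [408.9, -333.3]]
weight
[[426.2, 1.7]]
red pink
[[342.3, 154.2], [346.6, 73.7]]
short 62.2 [399.2 255.8] [457.5 314.7] [428.3 285.3]
cup 51.3 [410.9 138.4] [451.2 177.7] [431.  158.1]
weight 63.8 [413.9 -12.3] [439.6  15.2] [426.8   1.5]
dish 23.7 [ 419.4 -184.1] [ 485.9 -116.1] [ 452.7 -150.1]
tall 407.3 [202.7  75.1] [213.1  86.5] [207.9  80.8]
((447.89794921875, -349.21661376953125), (70.34461212158203, 154.3458251953125), 10.393122673034668)
```

>>> jog_arm(
  plan=[0.02,0.017,0,0,0,5,0.05,0.043,0,0,0,13,0.085,0.072,0,0,0,21,0.12,0.102,0,0,0,29,0.155,0.132,0,0,0,37,0.19,0.162,0,0,0,45,0.22,0.187,0,0,0,53,0.234,0.199,-0.01,0,0,59.5,0.234,0.199,-0.03,0,0,59.5,0.234,0.199,-0.06,0,0,59.5,0.234,0.199,-0.09,0,0,59.5,0.234,0.199,-0.09,0,0,59.5,0.234,0.199,-0.09,0,0,59.5],
  claw=0.094,
  force=20,
)

```text
clock: 1.4
eef_pos: [441.1, -310.6, 116.0]
eef_rot: [-3.141, -0.0, 1.424]
wrist_force: [0.9, -0.6, -0.0]
finger_gap: 93.9
finger_force: 0.0
```

>>> jog_arm(
  plan=[0,0,-0.02,0,0,0,0,0,-0.045,0,0,0,0,0,-0.07,0,0,0,0,0,-0.085,0,0,0,0,0,-0.09,0,0,0,0,0,-0.09,0,0,0],
)

```text
clock: 2.0
eef_pos: [441.4, -311.0, 26.4]
eef_rot: [3.141, 0.001, 1.424]
wrist_force: [-0.4, -0.3, 0.1]
finger_gap: 94.1
finger_force: 0.0
```

>>> jog_arm(
  plan=[0,0,0,0,0,0,0,0,0,0,0,0,0,0,0,0,0,0,0,0,0,0,0,0,0,0,0,0,0,0,0,0,0,0,0,0,0,0,0,0,0,0,0,0,0,0,0,0],
  claw=0.045,
  force=25,
)

```text
clock: 2.8
eef_pos: [441.2, -310.7, 25.7]
eef_rot: [3.141, 0.0, 1.424]
wrist_force: [0.7, 0.8, 4.0]
finger_gap: 56.9
finger_force: 24.3
```

>>> jog_arm(
  plan=[0,0,0.01,0,0,0,0,0,0.03,0,0,0,0.01,0.004,0.05,0,0,2,0.03,0.013,0.06,0,0,6,0.06,0.025,0.06,0,0,10,0.09,0.038,0.06,0,0,14,0.12,0.051,0.06,0,0,18,0.15,0.064,0.06,0,0,21,0.175,0.074,0.06,0,0,22,0.19,0.081,0.058,0,0,22,0.197,0.084,0.045,0,0,22,0.197,0.084,0.03,0,0,22,0.197,0.084,0.018,0,0,22,0.197,0.084,0.01,0,0,22,0.197,0.084,0.007,0,0,22,0.197,0.084,0.0055,0,0,22,0.197,0.084,0.005,0,0,22,0.197,0.084,0.005,0,0,22],
)

```text
clock: 4.6
eef_pos: [638.1, -226.8, 31.0]
eef_rot: [3.141, 0.001, 1.808]
wrist_force: [0.2, 0.4, -5.1]
finger_gap: 57.1
finger_force: 24.4
```

>>> jog_arm(
  plan=[0,0,-0.0005,0,0,0,0,0,-0.001,0,0,0,0,0,-0.0015,0,0,0,0,0,-0.0015,0,0,0],
)

```text
clock: 5.0
eef_pos: [638.2, -226.8, 30.7]
eef_rot: [3.141, 0.001, 1.808]
wrist_force: [-6.4, 2.7, 9.1]
finger_gap: 57.2
finger_force: 24.4
```

>>> jog_arm(
  plan=[0,0,0,0,0,0,0,0,0,0,0,0,0,0,0,0,0,0,0,0,0,0,0,0,0,0,0.02,0,0,0,0,0,0.05,0,0,0,0,0,0.09,0,0,0,0,0,0.115,0,0,0,0,0,0.12,0,0,0],
  claw=0.085,
)

```text
clock: 5.9
eef_pos: [639.1, -227.0, 152.6]
eef_rot: [3.137, 0.003, 1.808]
wrist_force: [0.4, -0.3, -1.1]
finger_gap: 84.8
finger_force: 0.0
```

>>> jog_arm(
  plan=[-0.02,0.008,0,0,0,0,-0.06,0.025,0,0,0,0,-0.1,0.041,-0.005,0,0,0,-0.14,0.058,-0.02,0,0,0,-0.17,0.07,-0.045,0,0,0,-0.1855,0.0763,-0.07,0,0,0,-0.1855,0.0763,-0.1,0,0,0,-0.1855,0.0763,-0.125,0,0,0,-0.1855,0.0763,-0.138,0,0,0,-0.1855,0.0763,-0.144,0,0,0,-0.1855,0.0763,-0.144,0,0,0],
  claw=0.094,
)

```text
clock: 7.0
eef_pos: [452.3, -150.2, 4.5]
eef_rot: [-3.141, -0.001, 1.808]
wrist_force: [0.5, 0.3, 0.4]
finger_gap: 93.8
finger_force: 0.0
```

>>> jog_arm(
  plan=[0,0,0,0,0,0,0,0,0,0,0,0,0,0,0,0,0,0,0,0,0,0,0,0,0,0,0,0,0,0,0,0,0,0,0,0],
  claw=0.055,
  force=8,
)

```text
clock: 7.6
eef_pos: [452.7, -150.4, 5.4]
eef_rot: [3.141, 0.0, 1.808]
wrist_force: [-0.4, 0.6, 7.0]
finger_gap: 66.5
finger_force: 8.0
```

>>> jog_arm(
  plan=[0,0,0.01,0,0,0,0,0,0.03,0,0,0,0.015,0.004,0.045,0,0,0,0.04,0.01,0.05,0,0,0,0.075,0.019,0.05,0,0,0,0.11,0.028,0.05,0,0,0,0.14,0.036,0.05,0,0,0,0.158,0.04,0.045,0,0,0,0.158,0.04,0.03,0,0,0,0.158,0.04,0.017,0,0,0,0.158,0.04,0.01,0,0,0,0.158,0.04,0.007,0,0,0,0.158,0.04,0.0055,0,0,0,0.158,0.04,0.0045,0,0,0,0.158,0.04,0.0045,0,0,0],
)

```text
clock: 9.1
eef_pos: [610.5, -110.5, 10.4]
eef_rot: [3.141, 0.0, 1.808]
wrist_force: [-1.8, 0.7, 2.8]
finger_gap: 66.5
finger_force: 8.0
```

>>> jog_arm(
  plan=[0,0,0,0,0,0,0,0,0,0,0,0,0,0,0,0,0,0,0,0,0.015,0,0,0,0,0,0.05,0,0,0,0,0,0.09,0,0,0,-0.015,0.02,0.11,0,0,-2,-0.035,0.055,0.12,0,0,-5,-0.06,0.09,0.12,0,0,-9,-0.085,0.13,0.12,0,0,-13.5,-0.115,0.17,0.115,0,0,-13.5,-0.14,0.21,0.105,0,0,-13.5,-0.165,0.245,0.095,0,0,-13.5,-0.1795,0.268,0.08,0,0,-13.5,-0.1795,0.268,0.08,0,0,-13.5],
  claw=0.08,
)

```text
clock: 10.6
eef_pos: [429.0, 159.6, 89.1]
eef_rot: [-3.14, 0.0, 1.576]
wrist_force: [0.5, 0.1, 0.2]
finger_gap: 79.8
finger_force: 0.0
```

```bash
python3 - <<'E'
from h import *
for n in("top","side"):
    p,d=camera(n);np.savez(n+'1.npz',p=p,d=d)
    b=(130,110,430,260) if n=='top' else(180,110,480,320)
    cv2.imwrite(f'pics/{n}1.png',cv2.resize(p[b[1]:b[3],b[0]:b[2]],None,fx=2.6,fy=2.6,interpolation=3)[:,:,::-1])
    W=cloud(d,n);W[d==0]=np.nan
    x,y,z=W[...,0],W[...,1],W[...,2]
    for k,c,h,r in[('tall',(638,-227),86,60),('dish',(610.5,-110.5),29,50)]:
        q=W[(np.hypot(x-c[0],y-c[1])<r)&(abs(z-h)<5)][:,:2];print(n,k,len(q),((q.min(0)+q.max(0))/2).round(1),np.ptp(q,0).round(1))
print(manip.read_state()['eef_pos'])
E
```

```text
top tall 268 [ 635.7 -227.6] [51.  50.1]
top dish 89 [ 607.1 -110.6] [62.7 61.7]Traceback (most recent call last):
  File "<stdin>", line 9, in <module>
    return umr_minimum(a, axis, None, out, keepdims, initial, where)
ValueError: zero-size array to reduction operation minimum which has no identity
```

View pics/top1.png

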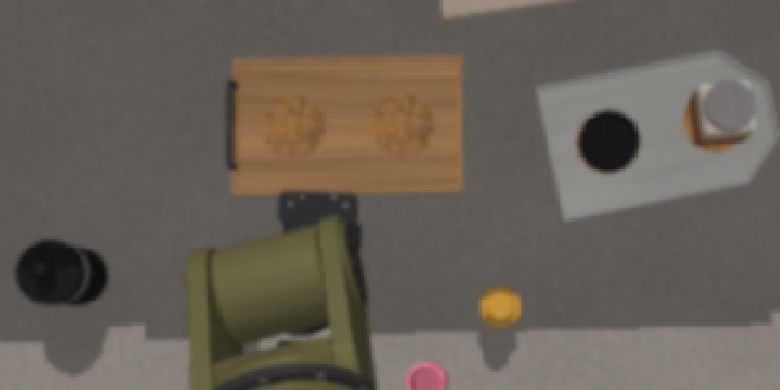

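View pics/side1.png

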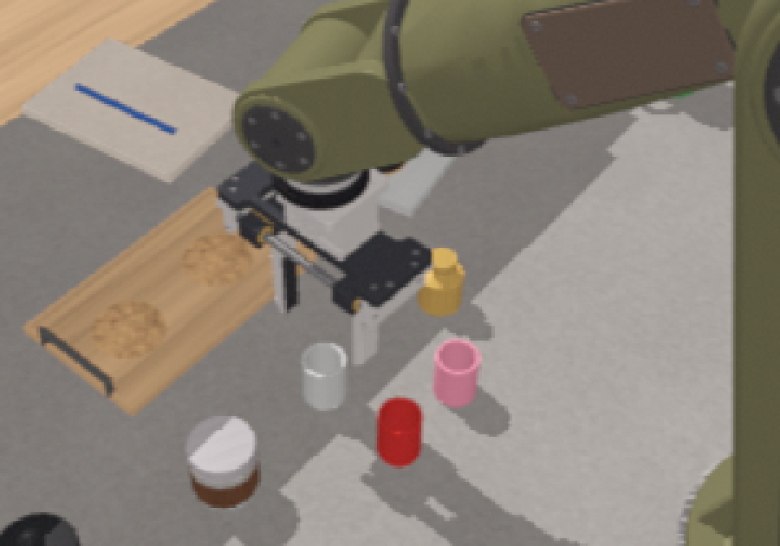

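The top view shows the dish and tall jar standing upright on the pan pads at about (609,141) and (722,108) in the crop. The side view shows the gripper above the aluminium cup, with the red cup upright and clear. I'll check the dish centre by its colour outline.

```bash
python3 - <<'E'
from h import *
for f,c0,z in(('top0.npz',(377,220),22),('top1.npz',(364,164),27)):
    p=np.load(f)['p'].astype(np.uint8);g=p.max(2);a,b=c0[0]-18,c0[1]-18
    m=cv2.resize(g[b:b+36,a:a+36],None,fx=4,fy=4,interpolation=3)<60
    ct=max(cv2.findContours(m.astype(np.uint8),0,2)[0],key=cv2.contourArea);(x,y),r=cv2.minEnclosingCircle(ct)
    print(ray(a+(x+.5)/4-.5,b+(y+.5)/4-.5,z,'top').round(1),r/4)
# tall lid
p=np.load('top1.npz')['p'];hsv=cv2.cvtColor(p,cv2.COLOR_RGB2HSV)
print(ray(130+728/2.6-.3,110+107/2.6-.3,89,'top').round(1))
E
```

```text
[ 452.6 -149.1   22. ] 12.428937911987305
[ 607.6 -109.    27. ] 11.795243263244629
[ 633.6 -225.    89. ]
```

>>> jog_arm(
  plan=[0,0,-0.015,0,0,0,0,0,-0.035,0,0,0,0,0,-0.055,0,0,0,0,0,-0.065,0,0,0,0,0,-0.065,0,0,0],
)

```text
clock: 11.2
eef_pos: [431.2, 157.0, 24.1]
eef_rot: [-3.141, 0.0, 1.572]
wrist_force: [0.5, -0.7, 0.5]
finger_gap: 80.2
finger_force: 0.0
```

>>> jog_arm(
  plan=[0,0,0,0,0,0,0,0,0,0,0,0,0,0,0,0,0,0,0,0,0,0,0,0,0,0,0,0,0,0,0,0,0,0,0,0,0,0,0,0,0,0,0,0,0,0,0,0],
  claw=0.03,
  force=8,
)

```text
clock: 12.0
eef_pos: [431.1, 157.8, 24.6]
eef_rot: [3.141, -0.0, 1.573]
wrist_force: [-0.8, 0.5, 4.3]
finger_gap: 40.0
finger_force: 8.0
```

>>> jog_arm(
  plan=[0,0,0.01,0,0,0,0,0,0.035,0,0,0,0.01,-0.015,0.06,0,0,0,0.03,-0.045,0.075,0,0,0,0.055,-0.082,0.075,0,0,0,0.08,-0.119,0.075,0,0,0,0.105,-0.157,0.075,0,0,0,0.13,-0.194,0.075,0,0,0,0.155,-0.231,0.075,0,0,0,0.172,-0.257,0.075,0,0,0,0.179,-0.268,0.07,0,0,0,0.179,-0.268,0.055,0,0,0,0.179,-0.268,0.04,0,0,0,0.179,-0.268,0.027,0,0,0,0.179,-0.268,0.018,0,0,0,0.179,-0.268,0.013,0,0,0,0.179,-0.268,0.011,0,0,0,0.179,-0.268,0.0095,0,0,0,0.179,-0.268,0.009,0,0,0,0.179,-0.268,0.009,0,0,0],
)

```text
clock: 14.0
eef_pos: [610.1, -110.3, 33.8]
eef_rot: [3.141, 0.0, 1.573]
wrist_force: [-0.7, -0.4, -0.3]
finger_gap: 39.7
finger_force: 8.0
```

Lower a touch, then release and lift.

>>> jog_arm(
  plan=[0,0,-0.0005,0,0,0,0,0,-0.001,0,0,0,0,0,-0.001,0,0,0],
)

```text
clock: 14.3
eef_pos: [610.2, -110.4, 33.6]
eef_rot: [3.141, 0.0, 1.573]
wrist_force: [-4.0, 1.0, 9.2]
finger_gap: 40.0
finger_force: 8.0
```

>>> jog_arm(
  plan=[0,0,0,0,0,0,0,0,0,0,0,0,0,0,0,0,0,0,0,0,0.01,0,0,0,0,0,0.03,0,0,0,0,0,0.07,0,0,0,0,0,0.11,0,0,0,0,0,0.13,0,0,0],
  claw=0.06,
)

```text
clock: 15.1
eef_pos: [610.9, -110.4, 167.1]
eef_rot: [3.137, 0.001, 1.573]
wrist_force: [0.9, -0.4, -0.4]
finger_gap: 60.2
finger_force: 0.0
```

>>> jog_arm(
  plan=[-0.009,0.02,0,0,0,0,-0.025,0.055,0,0,0,0,-0.043,0.093,0,0,0,0,-0.06,0.131,0,0,0,0,-0.078,0.169,0,0,0,0,-0.095,0.207,0,0,0,0,-0.113,0.245,0,0,0,0,-0.13,0.283,0,0,0,0,-0.148,0.321,0,0,0,0,-0.165,0.358,-0.005,0,0,0,-0.177,0.385,-0.015,0,0,0,-0.182,0.395,-0.035,0,0,0,-0.182,0.395,-0.06,0,0,0,-0.182,0.395,-0.085,0,0,0,-0.182,0.395,-0.11,0,0,0,-0.182,0.395,-0.13,0,0,0,-0.182,0.395,-0.141,0,0,0,-0.182,0.395,-0.1445,0,0,0,-0.182,0.395,-0.1445,0,0,0],
  claw=0.094,
)

```text
clock: 17.0
eef_pos: [428.2, 284.9, 18.4]
eef_rot: [3.141, -0.0, 1.573]
wrist_force: [0.8, -0.4, 0.7]
finger_gap: 94.0
finger_force: 0.0
```

>>> jog_arm(
  plan=[0,0,0,0,0,0,0,0,0,0,0,0,0,0,0,0,0,0,0,0,0,0,0,0,0,0,0,0,0,0,0,0,0,0,0,0,0,0,0,0,0,0,0,0,0,0,0,0],
  claw=0.048,
  force=25,
)

```text
clock: 17.8
eef_pos: [428.1, 284.8, 18.1]
eef_rot: [3.141, -0.0, 1.573]
wrist_force: [0.2, -0.4, 3.1]
finger_gap: 57.6
finger_force: 25.0
```

```bash
python3 - <<'E'
from h import *
for n in("top","side"):
    p,d=camera(n);np.savez(n+'2.npz',p=p,d=d)
    b=(130,110,450,260) if n=='top' else(240,100,460,250)
    cv2.imwrite(f'pics/{n}2.png',cv2.resize(p[b[1]:b[3],b[0]:b[2]],None,fx=2.5 if n=='top' else 3.5,fy=2.5 if n=='top' else 3.5,interpolation=3)[:,:,::-1])
E
```

```text
(no output)
```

View pics/side2.png

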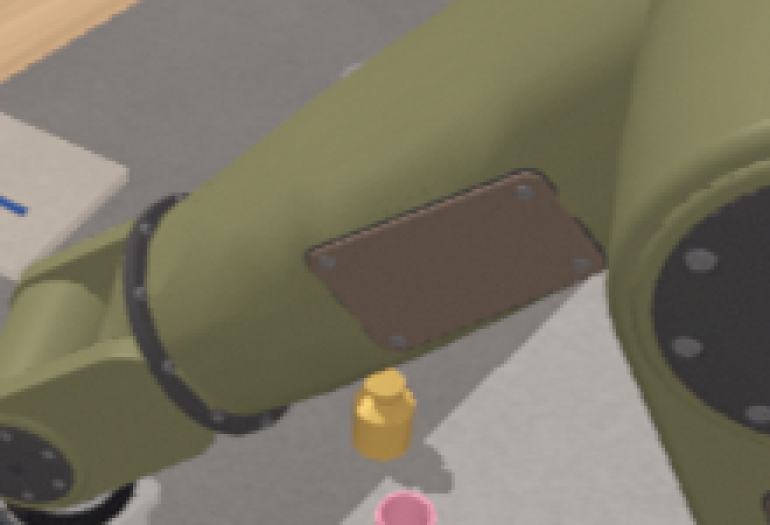

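The arm hides the pan in this side view, and the weight is standing clear at (384,415). The jar is gripped, so I'll cross-check the pads in the first side picture before placing it.

```bash
python3 - <<'E'
from h import *
p=np.load('side0.npz')['p'];hsv=cv2.cvtColor(p,cv2.COLOR_RGB2HSV)
W=p
for n,(a,b,c,e) in{'pan':(295,130,370,190)}.items():
    m=(hsv[b:e,a:c,1]>90).astype(np.uint8)
    for ct in cv2.findContours(m,0,2)[0]:
        if cv2.contourArea(ct)>80:
            (x,y),_,_=cv2.fitEllipse(ct);print(n,ray(a+x,b+y,5,'side').round(1))
for u,v in((229,237),(264,210)):print('tray side',ray(u,v,5,'side').round(1))
cv2.imwrite('pics/tr.png',cv2.resize(p[175:275,180:310],None,fx=6,fy=6,interpolation=3)[:,:,::-1])
E
```

```text
pan [ 610.2 -108.8    5. ]
pan [ 638.4 -224.9    5. ]
tray side [616.5 236.4   5. ]
tray side [619.7 116.1   5. ]
```

View pics/tr.png

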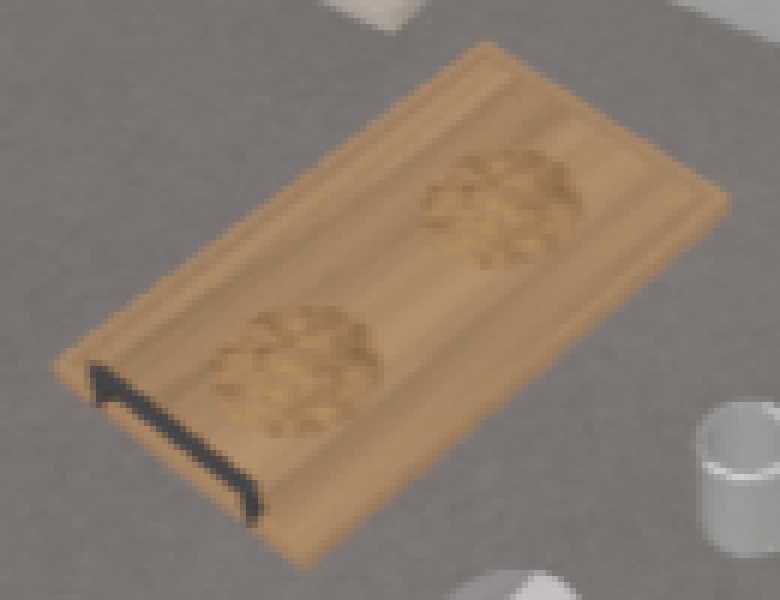

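>>> jog_arm(
  plan=[0,0,0.01,0,0,0,0,0,0.03,0,0,0,0.01,-0.003,0.05,0,0,0,0.03,-0.008,0.06,0,0,0,0.06,-0.016,0.06,0,0,0,0.095,-0.025,0.06,0,0,0,0.13,-0.034,0.06,0,0,0,0.16,-0.042,0.06,0,0,0,0.182,-0.048,0.058,0,0,0,0.191,-0.05,0.048,0,0,0,0.191,-0.05,0.032,0,0,0,0.191,-0.05,0.018,0,0,0,0.191,-0.05,0.01,0,0,0,0.191,-0.05,0.007,0,0,0,0.191,-0.05,0.005,0,0,0,0.191,-0.05,0.004,0,0,0,0.191,-0.05,0.004,0,0,0],
)

```text
clock: 19.6
eef_pos: [619.0, 235.2, 23.2]
eef_rot: [3.141, -0.001, 1.573]
wrist_force: [-3.8, -0.1, 5.7]
finger_gap: 57.8
finger_force: 25.0
```

>>> jog_arm(
  plan=[0,0,0,0,0,0,0,0,0,0,0,0,0,0,0,0,0,0,0,0,0,0,0,0,0,0,0.015,0,0,0,0,0,0.045,0,0,0,0,0,0.08,0,0,0,-0.01,-0.012,0.105,0,0,0,-0.03,-0.036,0.11,0,0,0,-0.055,-0.067,0.11,0,0,0,-0.08,-0.097,0.11,0,0,0,-0.105,-0.127,0.11,0,0,0,-0.13,-0.157,0.11,0,0,0,-0.155,-0.188,0.11,0,0,0,-0.18,-0.218,0.11,0,0,0,-0.1925,-0.233,0.1,0,0,0,-0.1925,-0.233,0.08,0,0,0,-0.1925,-0.233,0.08,0,0,0],
  claw=0.09,
)

```text
clock: 21.4
eef_pos: [425.7, 1.4, 101.5]
eef_rot: [-3.14, -0.0, 1.572]
wrist_force: [0.0, 0.0, 0.6]
finger_gap: 89.8
finger_force: 0.0
```

>>> jog_arm(
  plan=[0,0,-0.015,0,0,0,0,0,-0.04,0,0,0,0,0,-0.065,0,0,0,0,0,-0.083,0,0,0,0,0,-0.09,0,0,0,0,0,-0.09,0,0,0],
)

```text
clock: 22.0
eef_pos: [426.7, 1.9, 12.2]
eef_rot: [-3.141, -0.0, 1.573]
wrist_force: [-0.1, -0.4, -0.1]
finger_gap: 89.9
finger_force: 0.0
```

>>> jog_arm(
  plan=[0,0,0,0,0,0,0,0,0,0,0,0,0,0,0,0,0,0,0,0,0,0,0,0,0,0,0,0,0,0,0,0,0,0,0,0,0,0,0,0,0,0,0,0,0,0,0,0],
  claw=0.034,
  force=30,
)

```text
clock: 22.8
eef_pos: [426.7, 1.7, 12.1]
eef_rot: [3.141, 0.0, 1.573]
wrist_force: [0.4, -0.5, 2.4]
finger_gap: 43.0
finger_force: 30.0
```

>>> jog_arm(
  plan=[0,0,0.01,0,0,0,0,0,0.03,0,0,0,0.01,0.006,0.045,0,0,0,0.03,0.017,0.05,0,0,0,0.06,0.035,0.05,0,0,0,0.09,0.052,0.05,0,0,0,0.12,0.069,0.05,0,0,0,0.15,0.087,0.05,0,0,0,0.18,0.104,0.05,0,0,0,0.192,0.111,0.05,0,0,0,0.1955,0.113,0.04,0,0,0,0.1955,0.113,0.027,0,0,0,0.1955,0.113,0.016,0,0,0,0.1955,0.113,0.01,0,0,0,0.1955,0.113,0.007,0,0,0,0.1955,0.113,0.005,0,0,0,0.1955,0.113,0.004,0,0,0,0.1955,0.113,0.004,0,0,0],
)

```text
clock: 24.6
eef_pos: [622.1, 114.6, 17.1]
eef_rot: [3.141, 0.0, 1.573]
wrist_force: [-4.1, -1.5, 4.0]
finger_gap: 43.6
finger_force: 30.0
```

>>> jog_arm(
  plan=[0,0,0,0,0,0,0,0,0,0,0,0,0,0,0,0,0,0,0,0,0,0,0,0,0,0,0.015,0,0,0,0,0,0.05,0,0,0,0,0,0.09,0,0,0,0,0,0.14,0,0,0,-0.02,0,0.18,0,0,0,-0.06,0,0.22,0,0,0,-0.1,0,0.25,0,0,0,-0.14,0,0.28,0,0,0,-0.18,0,0.28,0,0,0,-0.22,0,0.28,0,0,0,-0.26,0,0.28,0,0,0,-0.28,0,0.28,0,0,0,-0.28,0,0.28,0,0,0,-0.28,0,0.28,0,0,0],
  claw=0.075,
)

```text
clock: 26.4
eef_pos: [342.2, 114.8, 296.9]
eef_rot: [3.14, -0.0, 1.573]
wrist_force: [0.1, 0.8, -0.8]
finger_gap: 74.7
finger_force: 0.0
```

```bash
python3 - <<'E'
from h import *
for n in("top","side"):
    p,d=camera(n);np.savez(n+'3.npz',p=p,d=d)
    b=(130,110,450,260) if n=='top' else(180,100,480,320)
    cv2.imwrite(f'pics/{n}3.png',cv2.resize(p[b[1]:b[3],b[0]:b[2]],None,fx=2.5,fy=2.5,interpolation=3)[:,:,::-1])
    W=cloud(d,n);W[d==0]=np.nan;x,y,z=W[...,0],W[...,1],W[...,2]
    for k,c,h in[('tall',(638,-227),89),('dish',(610.5,-110.5),27),('cup',(610.5,-110.5),59),('short',(619,235),65),('weight',(622,115),67)]:
        q=W[(np.hypot(x-c[0],y-c[1])<45)&(abs(z-h-2)<5)][:,:2]
        if len(q):print(n,k,len(q),((q.min(0)+q.max(0))/2).round(1),np.ptp(q,0).round(1))
print(manip.read_state()['eef_pos'])
E
```

```text
top tall 274 [ 635.8 -227.5] [48.4 50.3]
top dish 115 [ 607.3 -110.7] [63.5 62. ]
top cup 44 [ 607.8 -110.4] [36.4 38.2]
top short 316 [616.8 234.5] [56.  57.2]
top weight 73 [618.8 112.5] [25.2 24.7]
side dish 82 [ 608.5 -102.4] [68.3 51. ]
side cup 37 [ 608.9 -108.7] [40.9 38.5]
side short 344 [617.6 236.1] [59.2 56.8]
side weight 70 [620.5 114.7] [27.4 27.4]
[342.58132635 114.71300526 296.21506375]
```

View pics/top3.png

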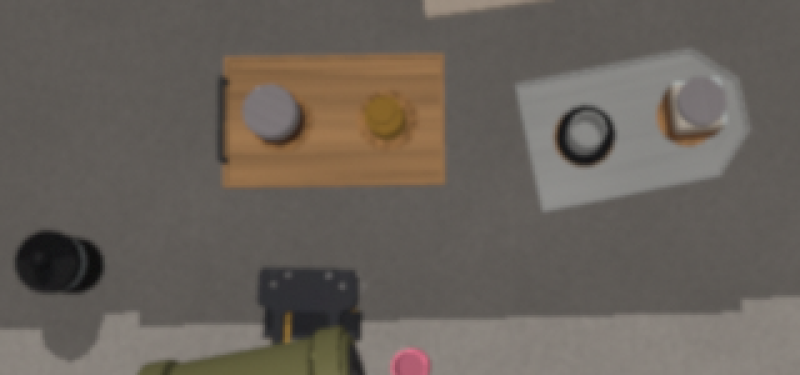

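View pics/side3.png

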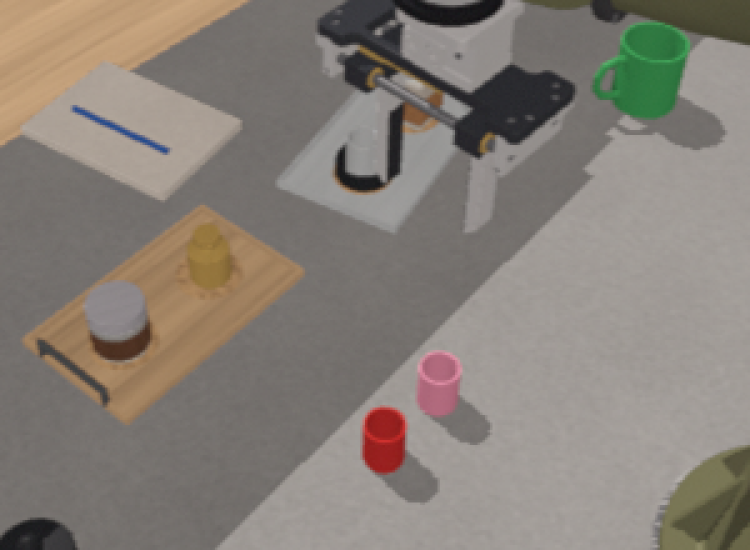

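The top view shows the short jar (272,113) and weight (385,116) centred on the tray pads, the cup in the dish (585,135), and the tall jar (700,100) on the pan pads. Everything in the kits is upright. The jug and knob jar have not moved, and offsets are within about 3 mm.

```bash
python3 -c "
from cell import manip
print(manip.sign_off())"
```

```text
the job is handed in; nothing more can be done
None
```

Both kits are made up as asked and the job is handed in (about 26.5 s): all five pieces are upright and released, about 3 mm or less off pad centre by the cameras, with the knob-lidded jar and green jug untouched; the hand-in gave no verdict.

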